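# Mark the boiled egg with the spring marker

## Robot

A 6-joint arm with a two-finger parallel gripper is mounted at the origin on the work surface; the furniture and walls round the work are solid. World frame = base frame: x ahead of the robot, y to its left, z up, the work surface at z = 0. Lengths are in m, angles in rad, forces in N, time in s.
With the tool pointing down it reaches from about 0.35 to 0.85 m from the base axis. Payload 8.1 kg.
Tool frame: the origin (TCP) lies on the centre line of the jaws, within the pads' length; the fingertips stand 22 mm ahead of it and the grasp point (between the pads) lies 3 mm ahead of it; z points along the fingers, y is the line along which they close (so a half turn about z gives the same grasp; the last joint's range is limited). The gripper opens to 93 mm and grips with 3 to 60 N. Pads are 15 mm wide; open, the fingers measure 128 mm over their backs; the gripper's body (75 mm by 188 mm) begins 65 mm behind the grasp point.
Start: joints at [1.246, 0.13, 1.488, -0, 1.523, -0.085], TCP at [0.142, 0.583, 0.241] pointing down, gripper open.
Joint ranges: [-2.96, 2.96], [-0.89, 2.26], [0.02, 2.5], [-1.34, 4.48], [0, 2.73], [-2.66, 2.66]. Speed limits (rad/s): [2.39, 2.39, 2.79, 3.14, 3.14, 3.14].

## Interface

Orientations are given as a unit quaternion [w, x, y, z].
In Python, from plant import arm gives the robot as it stands.
- The arm moves only by the tool step_arm, never from a script. Its argument "commands" is a list of rows, each an object with "dr": the turn, a rotation vector about the world's x, y, z in rad, a list of three; "linear": the shift along the world's x, y, z in cm, a list of three; "claw": the opening, from 0 (shut) to 1 (fully open). A call has 1 to 20 rows; each row is the pose to reach, as a shift and turn from the pose commanded when the call began; what a row does not reach only later rows make up. A row lasts 1/8 s, in which the tool goes at most 62.5 mm and 10.7 degrees, less where a joint would pass 70% of its speed; a pose out of reach is approached as far as the arm can. A call with a gripper value outside its range is refused whole. The fingers move at their own pace and stop on an object; the grip force is fixed at half the most. Time passes only in rows, so rows that repeat a pose let the fingers close. It gives the time, the measured TCP pose, the force, the opening and the grip force at its end, in the units of the state.
- arm.state(): the state, without advancing time (a new reading comes with each control period).
- arm.read_camera(name): name is "scene" or "top" or "wrist"; returns a dict with "frame" (420x560x3 uint8, red, green, blue), "depth" (420x560 float32, m along the optical axis (not along the pixel's ray), 0 where there is no reading), "K" (3x3 intrinsics, pixels), "dist" ([k1, k2, p1, p2, k3] as OpenCV has them; the pictures are not rectified), "R" (3x3) and "t" (3): a world point X has camera coordinates R X + t. Camera axes: x right, y down, z forward; pixel columns grow to the right and rows downward; lengths in m; the calibration is good to about 2 mm. A picture is of the moment at which its call begins.
- arm.job_done(): hands the job in; it is judged then, once.
The state is a dict: "clock": time; "joints": joint angles; "qvel": joint speeds; "joint_torque": joint torques, N m; "eef_pos": TCP position; "orientation": TCP orientation; "wrist_force": force on the tool from outside, world axes, zero at the start; "moment": the same for the moment, N m; "width": finger opening in m; "grasp_force": force on a finger pad.
Only numpy, scipy, OpenCV 4.12 (cv2) and the standard library are available. Lean on these libraries where they do the work, as an engineer would, in place of code of your own. Each camera call takes 0.05 s, during which the arm holds its last target. There are 200 camera calls.

## Task

Take the spring marker out of its wooden dish, set its bell squarely on top of the egg in the tall, stemmed egg cup and press straight down, gently, until the spring trips with a snap and the pin pops out of the marker's top; stop there, because pressing on against the end of the stroke breaks the egg. Then stand the marker upright in its dish again. Keep the egg in its cup, and leave the egg in the low cup and the other things on the table undisturbed.

Things in the scene. Friction and masses are not known exactly. Their poses are not given: they have to be found in the camera images.
- marker_grip (a point): Where to hold the spring marker: on its axis, in the middle of its round wooden sleeve (30 mm diameter, reaching 24 mm above and 32 mm below this point). z points to the tool's top. The tool weighs about 160 g; its pin ends 33 mm above this point (37 mm popped out), the bell foot's open edge lies 78 mm below. Hold it firmly: it must not slip under 16 N of axial push.
- marker: The same marker, 111 mm high; origin on its axis in the plane of the bell's open edge (foot not pressed in), z up the axis. The steel bell foot, 40 mm wide outside, 34 mm inside at its edge and 18 mm deep, slides up into the sleeve against a light spring (3 N at first, 5 N at 20 mm); some 2 mm after the trip it meets a hard stop, and the push climbs steeply.
- marker_pin (a joint): Pin in the marker's top: 0 armed (1 mm proud), 0.0045 m popped out (tripped; stays out, works once). After a free stroke of the bell of 3 to 15 mm (a hidden setting, new each time) the push rises to about 8 N, then fades over some 2 mm until the pin snaps out and the push falls to 4 or 5 N; some 2 mm on is the hard stop. The bell springs back out when eased.
- egg_tall_center (a point): Centre of the egg to be marked, which stands on end in the tall cup: 43 mm wide, 61 mm high, its top 30 mm above this point. The bell seats on it about 12 mm below its top, so the bell's edge is then some 18 mm above this point, give or take 2 mm; feel for it. The egg lies loose in the cup.
- egg_tall: The same egg (58 g); origin at its lower end. A force of more than 16 N from the marker breaks it (the marker's own weight adds some 2 N to the hand's push).
- tall_cup_rim (a point): Centre of the mouth of the tall white egg cup: 71 mm high, foot 74 mm wide, thin stem, bowl 65 mm wide outside; loose, 320 g. This point is 71 mm above the table.
- low_cup_rim (a point): Centre of the mouth of the low white egg cup: 37 mm high, 64 mm foot, no stem, bowl 65 mm wide; this point is 37 mm above the table. Fixed; to be left alone.
- egg_low: The egg on end in the low cup, about 44 mm wide and 60 mm high; origin at its lower end. To be left alone.
- dish_in (a point): Centre of the inner floor of the marker's round wooden dish, 4 mm above the table; inside 49 to 52 mm wide (floor to mouth), 60 mm outside, 14 mm high overall, fixed to the table. The marker stands in it on its bell, 4 to 6 mm of play all round.
- cinnamon: Cinnamon stick, 72 x 11 x 10 mm, lying among the work; bystander.
- teaspoon: Teaspoon, 138 x 27 x 13 mm, lying among the work; bystander.
Mind the look-alikes: they are no part of the job. Several things look just like the part that bears dish_in: the one meant starts farthest to the robot's left.

How it is judged:
By the outcome, as a careful person would: the job done as asked, in the order asked, and still so for the second after the job is handed in, with the robot touching nothing.
It also fails if it takes over 58 s, if anything falls off the work surface, if the arm or the gripper's body presses on something with over 40 N, if the wrist force passes 120 N, or if a joint passes its speed limit or range.

## Working session

There is one attempt and no reset: what is moved stays moved. The work goes in short steps, Python scripts to look and compute and a tool call to move; the robot and the scene stay as the last step left them, time stands still between calls to the robot, and variables do not carry over. Pictures are saved under pics/ and viewed, at most 10 in all, crops included, and the job is handed in when it is done.

Besides the shell and the picture viewer there is one more tool, called after "Emit:" in YAML: its name, and indented under it one key for each argument. step_arm: Moves the arm, as the interface text tells. Its arguments: {"type":"object","properties":{"commands":{"type":"array","items":{"type":"object","properties":{"dr":{"type":"array","items":{"type":"number"}},"linear":{"type":"array","items":{"type":"number"}},"claw":{"type":"number"}}}}},"required":["commands"]}

```bash
mkdir -p pics
cat > h.py <<'E'
import numpy as np,cv2
from plant import arm
def cam(n):
    c=arm.read_camera(n); return c
def pts(c):
    h,w=c['depth'].shape
    u,v=np.meshgrid(np.arange(w),np.arange(h))
    p=cv2.undistortPoints(np.stack([u,v],-1).reshape(-1,1,2).astype(np.float64),c['K'],np.array(c['dist'])).reshape(h,w,2)
    d=c['depth'][...,None]
    X=np.concatenate([p*d,d],-1)
    W=(X-c['t'])@c['R']
    W[c['depth']<=0]=np.nan
    return W
E
python3 - <<'E'
from h import *
for n in("scene","top"):
    c=cam(n); np.savez(n+'.npz',**c); cv2.imwrite(f'pics/{n}0.png',cv2.resize(c['frame'][...,::-1],(784,588)))
    print(n,-c['R'].T@c['t'],c['R'][2])
s=arm.state(); print(s)
E
```

```text
scene [-0.13838602 -0.82168695  0.78604977] [ 0.4240347   0.6765452  -0.60206409]
top [ 0.06148767 -0.00724575  1.12449339] [ 0.28392196 -0.03085853 -0.9583507 ]
{'clock': 0.1, 'joints': array([ 1.24558076e+00,  1.31093286e-01,  1.48915934e+00,  5.43436325e-06,
        1.52301440e+00, -8.53569058e-02]), 'qvel': array([-0.00049545, -0.00195249, -0.0026197 , -0.00100696,  0.00042796,
        0.00084331]), 'joint_torque': array([ 9.46767723e-04, -5.61332595e+01, -4.93098092e+01,  7.70284468e-02,
        2.88082362e-02, -1.59574472e-05]), 'eef_pos': array([0.14233703, 0.58237969, 0.23969382]), 'orientation': array([-1.73315580e-04,  1.19642135e-01,  9.92816730e-01, -8.19056070e-04]), 'wrist_force': array([-0.27723172,  0.67331004,  0.21774354]), 'moment': array([-0.05421986, -0.01820726, -0.03879573]), 'grasp_force': 0.0, 'width': 0.09286280841307587}
```

View pics/top0.png

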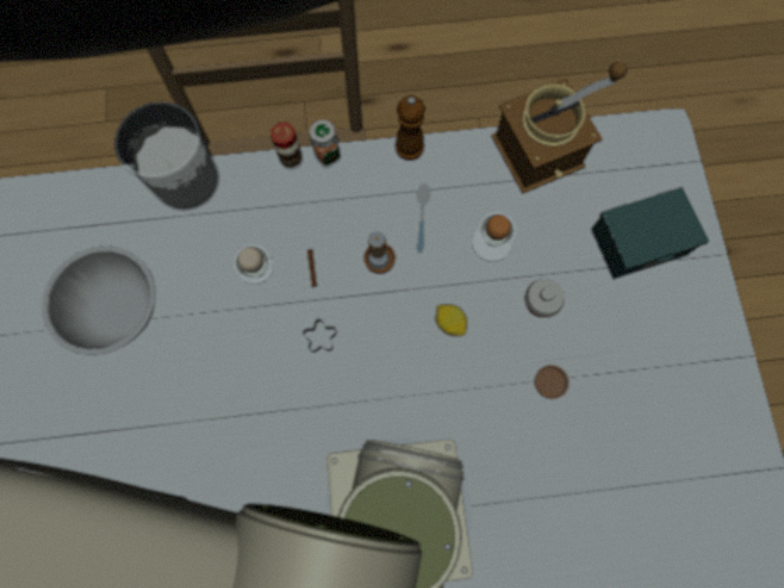

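View pics/scene0.png

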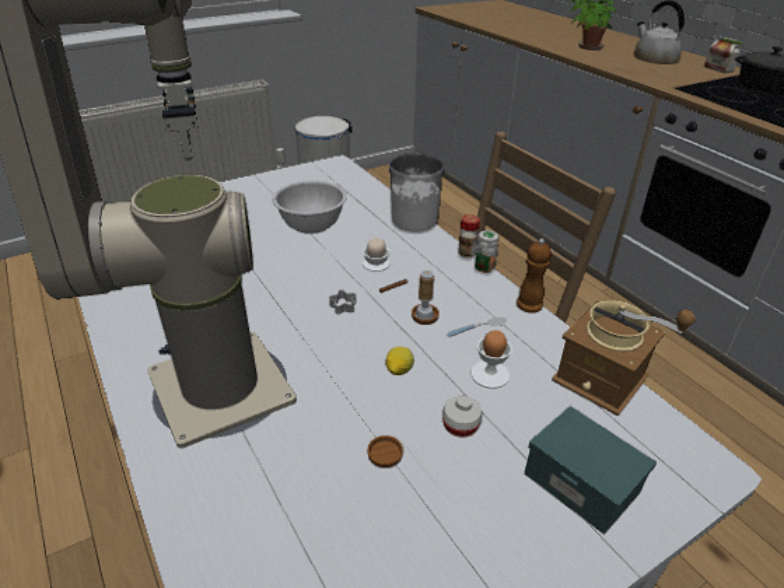

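The top view shows the marker in its dish at about (380,255) and the tall cup with the brown egg at (497,230). The low cup is at (252,262), the cinnamon at (312,268), the spoon at (422,215) and the look-alike dish at (550,381).

```bash
cat > m.py <<'E'
from h import *
from scipy.optimize import least_squares
def circ(P,r=None):
    f=(lambda q:np.hypot(P[:,0]-q[0],P[:,1]-q[1])-(r or q[2]))
    return least_squares(f,[*P[:,:2].mean(0),.03],loss='soft_l1',f_scale=.001).x
E
python3 - <<'E'
from m import *
A={}
for n in("scene","top"):
    c=np.load(n+'.npz'); W=pts(c); A[n]=(W,c['frame'])
    for nm,(u,v) in {'top':dict(mark=(377,240),egg=(497,227),dish2=(550,381),low=(250,258),tbl=(380,350)),'scene':dict(mark=(427,274),egg=(495,343),low=(376,245),dish2=(385,452),tbl=(300,350))}[n].items():
        print(n,nm,W[int(v/1.4),int(u/1.4)].round(4))
m0=A['scene'][0][int(285/1.4),int(427/1.4)]; e0=A['scene'][0][int(343/1.4),int(495/1.4)]
for n,(W,F) in A.items():
  for nm,p,sl in (('mark',m0,[(.002,.016),(.02,.04),(.05,.08),(.08,.102),(.102,.125)]),('egg',e0,[(.001,.01),(.02,.05),(.05,.068),(.074,.1),(.1,.13)])):
    k=np.hypot(W[...,0]-p[0],W[...,1]-p[1])<.055
    for a,b in sl:
        q=W[k&(W[...,2]>a)&(W[...,2]<b)]
        if len(q)>8: print(n,nm,a,b,len(q),'circ',circ(q).round(4),'mid',((q.max(0)+q.min(0))/2).round(4),'ext',np.ptp(q,0).round(3),'top',q[:,2].max().round(4))
E
```

```text
scene mark [ 0.4438 -0.0167  0.1137]
scene egg [ 0.4412 -0.2384  0.0943]
scene low [0.4454 0.1964 0.0657]
scene dish2 [ 0.1866 -0.2862  0.0068]
scene tbl [0.1702 0.0185 0.0011]
top mark [ 0.4381 -0.0162  0.1155]
top egg [ 0.442  -0.2224  0.103 ]
top dish2 [ 0.1847 -0.2869  0.0059]
top low [0.447  0.2064 0.0701]
top tbl [ 2.737e-01 -2.000e-04 -2.200e-03]
scene mark 0.002 0.016 264 circ [ 0.4437 -0.0182  0.0289] mid [ 0.437  -0.0285  0.009 ] ext [0.106 0.104 0.014] top 0.016
scene mark 0.02 0.04 70 circ [ 0.4449 -0.0132  0.0116] mid [ 0.4427 -0.0184  0.0299] ext [0.032 0.026 0.02 ] top 0.0398
scene mark 0.05 0.08 87 circ [ 0.4448 -0.0143  0.0147] mid [ 0.4429 -0.0163  0.0656] ext [0.029 0.029 0.028] top 0.0796
scene mark 0.08 0.102 59 circ [ 0.4447 -0.0138  0.0147] mid [ 0.441  -0.0202  0.091 ] ext [0.026 0.023 0.021] top 0.1017
scene mark 0.102 0.125 73 circ [ 0.4417 -0.0183  0.0095] mid [ 0.4431 -0.016   0.1096] ext [0.026 0.028 0.015] top 0.1172
scene egg 0.001 0.01 457 circ [ 0.4504 -0.229   0.0341] mid [ 0.4411 -0.2372  0.0055] ext [0.109 0.105 0.009] top 0.01
scene egg 0.02 0.05 
[... 936 characters left out ...]
 mark 0.102 0.125 116 circ [ 0.44   -0.0149  0.0102] mid [ 0.4402 -0.015   0.1101] ext [0.026 0.027 0.015] top 0.1177
top egg 0.001 0.01 392 circ [ 0.4595 -0.2384  0.041 ] mid [ 0.4339 -0.2376  0.0055] ext [0.095 0.105 0.009] top 0.01
top egg 0.02 0.05 30 circ [ 0.4569 -0.2313  0.0215] mid [ 0.449  -0.2267  0.0455] ext [0.032 0.038 0.008] top 0.0497
top egg 0.05 0.068 86 circ [ 0.4543 -0.23    0.0251] mid [ 0.4521 -0.2294  0.059 ] ext [0.057 0.058 0.018] top 0.0679
top egg 0.074 0.1 178 circ [ 0.4497 -0.227   0.0181] mid [ 0.453  -0.2271  0.0871] ext [0.05  0.058 0.026] top 0.1
top egg 0.1 0.13 89 circ [ 0.4508 -0.2269  0.0097] mid [ 0.4518 -0.2276  0.1042] ext [0.028 0.028 0.008] top 0.1083
```

Marker axis is near (0.443, -0.015), top at 0.117 as it should be, so the grip is at z 0.082. Egg axis is near (0.452, -0.228), top at 0.108. Next I hover over the marker.

Emit:
step_arm:
  commands:
    - {"linear": [30.1, -59.8, -0.6], "claw": 1}
    - {"linear": [30.1, -59.8, -0.6], "claw": 1}
    - {"linear": [30.1, -59.8, -0.6], "claw": 1}
    - {"linear": [30.1, -59.8, -0.6], "claw": 1}
    - {"linear": [30.1, -59.8, -0.6], "claw": 1}
    - {"linear": [30.1, -59.8, -0.6], "claw": 1}
    - {"linear": [30.1, -59.8, -0.6], "claw": 1}
    - {"linear": [30.1, -59.8, -0.6], "claw": 1}
    - {"linear": [30.1, -59.8, -0.6], "claw": 1}
    - {"linear": [30.1, -59.8, -0.6], "claw": 1}
    - {"linear": [30.1, -59.8, -0.6], "claw": 1}
    - {"linear": [30.1, -59.8, -0.6], "claw": 1}
    - {"linear": [30.1, -59.8, -0.6], "claw": 1}
    - {"linear": [30.1, -59.8, -0.6], "claw": 1}
    - {"linear": [30.1, -59.8, -0.6], "claw": 1}
    - {"linear": [30.1, -59.8, -0.6], "claw": 1}

```text
invalid input
```

Run:
```python
from m import *
s=arm.state(); print(s['clock'],s['eef_pos'],s['orientation'],s['joints'],s['wrist_force'])
c=cam('wrist'); W=pts(c); cv2.imwrite('pics/w1.png',c['frame'][...,::-1])
k=np.hypot(W[...,0]-.443,W[...,1]+.015)<.035
for a,b in((.02,.04),(.05,.08),(.08,.102),(.1,.108),(.113,.12)):
    q=W[k&(W[...,2]>a)&(W[...,2]<b)]
    if len(q)>8: print(a,b,len(q),circ(q).round(4),((q.max(0)+q.min(0))/2).round(4),np.ptp(q,0).round(3))
```

```text
0.1 [0.14233703 0.58237969 0.23969382] [-1.73315580e-04  1.19642135e-01  9.92816730e-01 -8.19056070e-04] [ 1.24558076e+00  1.31093286e-01  1.48915934e+00  5.43436325e-06
  1.52301440e+00 -8.53569058e-02] [-0.27723172  0.67331004  0.21774354]
```

View pics/w1.png

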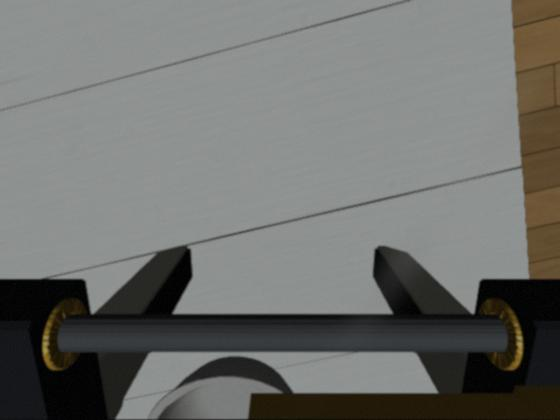

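The move was refused, probably because `dr` was left out, so this picture shows only the start pose over bare table. I'll resend with every key.

Emit:
step_arm:
  commands:
    - {"dr": [0, 0, 0], "linear": [30.1, -59.8, -0.6], "claw": 1}
    - {"dr": [0, 0, 0], "linear": [30.1, -59.8, -0.6], "claw": 1}
    - {"dr": [0, 0, 0], "linear": [30.1, -59.8, -0.6], "claw": 1}
    - {"dr": [0, 0, 0], "linear": [30.1, -59.8, -0.6], "claw": 1}
    - {"dr": [0, 0, 0], "linear": [30.1, -59.8, -0.6], "claw": 1}
    - {"dr": [0, 0, 0], "linear": [30.1, -59.8, -0.6], "claw": 1}
    - {"dr": [0, 0, 0], "linear": [30.1, -59.8, -0.6], "claw": 1}
    - {"dr": [0, 0, 0], "linear": [30.1, -59.8, -0.6], "claw": 1}
    - {"dr": [0, 0, 0], "linear": [30.1, -59.8, -0.6], "claw": 1}
    - {"dr": [0, 0, 0], "linear": [30.1, -59.8, -0.6], "claw": 1}
    - {"dr": [0, 0, 0], "linear": [30.1, -59.8, -0.6], "claw": 1}
    - {"dr": [0, 0, 0], "linear": [30.1, -59.8, -0.6], "claw": 1}
    - {"dr": [0, 0, 0], "linear": [30.1, -59.8, -0.6], "claw": 1}
    - {"dr": [0, 0, 0], "linear": [30.1, -59.8, -0.6], "claw": 1}
    - {"dr": [0, 0, 0], "linear": [30.1, -59.8, -0.6], "claw": 1}
    - {"dr": [0, 0, 0], "linear": [30.1, -59.8, -0.6], "claw": 1}

```text
clock: 2.15
eef_pos: [0.4434, -0.0145, 0.2348]
orientation: [0.0, 0.119, 0.993, 0.0]
wrist_force: [0.2, -0.5, -0.9]
width: 0.0934
grasp_force: 0.0
```

Run:
```python
from m import *
s=arm.state(); print(s['clock'],s['eef_pos'],s['orientation'],s['joints'],s['wrist_force'])
c=cam('wrist'); W=pts(c); cv2.imwrite('pics/w1.png',c['frame'][...,::-1])
k=np.hypot(W[...,0]-.443,W[...,1]+.015)<.035
for a,b in((.02,.04),(.05,.08),(.08,.102),(.1,.108),(.113,.12)):
    q=W[k&(W[...,2]>a)&(W[...,2]<b)]
    if len(q)>8: print(a,b,len(q),circ(q).round(4),((q.max(0)+q.min(0))/2).round(4),np.ptp(q,0).round(3))
```

```text
2.15 [ 0.44341868 -0.01451412  0.23478195] [1.93544862e-04 1.18960505e-01 9.92898968e-01 2.34794161e-06] [-1.48395910e-01 -3.03987439e-01  1.90816973e+00  1.59862398e-05
  1.53702357e+00 -1.48070699e+00] [ 0.22305456 -0.45643927 -0.88431688]
0.02 0.04 222 [ 0.4451 -0.0156  0.0161] [ 0.438  -0.0147  0.0231] [0.023 0.033 0.006]
0.05 0.08 205 [ 0.4432 -0.0151  0.015 ] [ 0.4366 -0.0144  0.0653] [0.018 0.029 0.029]
0.08 0.102 169 [ 0.4432 -0.0151  0.0149] [ 0.4356 -0.0149  0.0909] [0.016 0.03  0.022]
0.1 0.108 195 [ 0.4429 -0.015   0.0141] [ 0.4415 -0.0148  0.1041] [0.027 0.029 0.008]
0.113 0.12 429 [ 0.4428 -0.0149  0.0066] [ 0.4425 -0.0148  0.1152] [0.021 0.022 0.004]
```

View pics/w1.png

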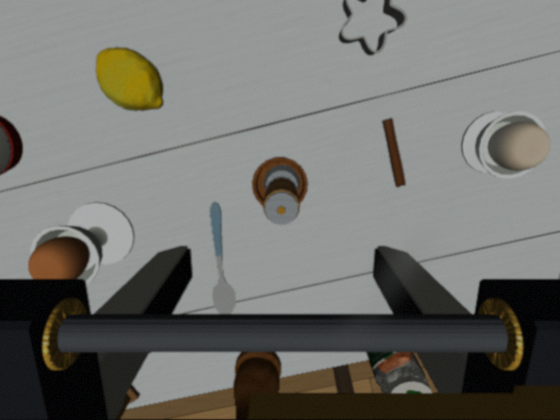

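The marker is centred under the jaws (pin at pixel (281,210), fitted axis 0.443, -0.015). I'll descend and grip.

Emit:
step_arm:
  commands:
    - {"dr": [0, 0, 0], "linear": [0, -0.05, -5], "claw": 1}
    - {"dr": [0, 0, 0], "linear": [0, -0.05, -10], "claw": 1}
    - {"dr": [0, 0, 0], "linear": [0, -0.05, -13], "claw": 1}
    - {"dr": [0, 0, 0], "linear": [0, -0.05, -15], "claw": 1}
    - {"dr": [0, 0, 0], "linear": [0, -0.05, -15], "claw": 1}
    - {"dr": [0, 0, 0], "linear": [0, -0.05, -15], "claw": 1}
    - {"dr": [0, 0, 0], "linear": [0, -0.05, -15], "claw": 0}
    - {"dr": [0, 0, 0], "linear": [0, -0.05, -15], "claw": 0}
    - {"dr": [0, 0, 0], "linear": [0, -0.05, -15], "claw": 0}
    - {"dr": [0, 0, 0], "linear": [0, -0.05, -15], "claw": 0}
    - {"dr": [0, 0, 0], "linear": [0, -0.05, -15], "claw": 0}
    - {"dr": [0, 0, 0], "linear": [0, -0.05, -15], "claw": 0}
    - {"dr": [0, 0, 0], "linear": [0, -0.05, -15], "claw": 0}
    - {"dr": [0, 0, 0], "linear": [0, -0.05, -15], "claw": 0}

```text
clock: 3.95
eef_pos: [0.4434, -0.0157, 0.0846]
orientation: [-0.0, 0.12, 0.993, -0.0]
wrist_force: [-0.9, -0.1, -0.7]
width: 0.0295
grasp_force: 30.0
```

Emit:
step_arm:
  commands:
    - {"dr": [0, 0, 0], "linear": [0, 0, 2], "claw": 0}
    - {"dr": [0, 0, 0], "linear": [0, 0, 6], "claw": 0}
    - {"dr": [0, 0, 0], "linear": [0, 0, 11], "claw": 0}
    - {"dr": [0, 0, 0], "linear": [0, 0, 15], "claw": 0}
    - {"dr": [0, 0, 0], "linear": [0.3, -4, 16], "claw": 0}
    - {"dr": [0, 0, 0], "linear": [0.9, -9, 16], "claw": 0}
    - {"dr": [0, 0, 0], "linear": [0.9, -12, 16], "claw": 0}
    - {"dr": [0, 0, 0], "linear": [0.9, -12, 16], "claw": 0}
    - {"dr": [0, 0, 0], "linear": [0.9, -12, 16], "claw": 0}
    - {"dr": [0, 0, 0], "linear": [0.9, -12, 16], "claw": 0}

```text
clock: 5.2
eef_pos: [0.4525, -0.1347, 0.2445]
orientation: [-0.0, 0.119, 0.993, 0.0]
wrist_force: [-0.4, -0.4, -2.0]
width: 0.0294
grasp_force: 30.0
```

Run:
```python
from m import *
s=arm.state(); print(s['clock'],s['eef_pos'],s['wrist_force'],s['moment'],s['width'])
c=cam('wrist'); cv2.imwrite('pics/w2.png',c['frame'][...,::-1])
for n in('wrist','scene','top'):
  if n!='wrist': c=cam(n)
  W=pts(c)
  k=np.hypot(W[...,0]-.452,W[...,1]+.228)<.037
  for a,b in((.055,.069),(.08,.09),(.09,.1),(.1,.104),(.104,.108),(.107,.115)):
    q=W[k&(W[...,2]>a)&(W[...,2]<b)]
    if len(q)>8: print('egg',n,a,b,len(q),circ(q).round(4),((q.max(0)+q.min(0))/2).round(4),np.ptp(q,0).round(3))
  # sphere-ish fit of egg cap (ellipsoid of revolution, a=21.5,c=30.5)
  F=c['frame'].astype(int); q=W[k&(W[...,2]>.078)&(W[...,2]<.112)&(F[...,0]-F[...,2]>40)]
  f=lambda p:(np.sqrt((((q-p)/[.0215,.0215,.0305])**2).sum(1))-1)*.025
  print('ell',n,len(q),least_squares(f,[.452,-.228,.078],loss='soft_l1',f_scale=.001).x.round(4))
  km=np.hypot(W[...,0]-s['eef_pos'][0],W[...,1]-s['eef_pos'][1])<.035
  for a,b in((.15,.17),(.17,.2)):
    q=W[km&(W[...,2]>a)&(W[...,2]<b)]
    if len(q)>8: print('mark',n,a,b,len(q),circ(q).round(4),q.min(0).round(4))
```

```text
5.2 [ 0.45247201 -0.13473065  0.24448756] [-0.44984194 -0.42989556 -1.95596486] [-0.01058476 -0.02810765 -0.01004818] 0.029365414703645697
egg wrist 0.055 0.069 362 [ 0.4529 -0.2289  0.0256] [ 0.4524 -0.2259  0.062 ] [0.055 0.059 0.014]
egg wrist 0.08 0.09 278 [ 0.4518 -0.2274  0.021 ] [ 0.4503 -0.2245  0.085 ] [0.041 0.038 0.01 ]
egg wrist 0.09 0.1 740 [ 0.4515 -0.2269  0.0172] [ 0.4515 -0.227   0.095 ] [0.04 0.04 0.01]
egg wrist 0.1 0.104 523 [ 0.4518 -0.2273  0.0117] [ 0.451  -0.2268  0.102 ] [0.031 0.03  0.004]
egg wrist 0.104 0.108 295 [ 0.4518 -0.227   0.0061] [ 0.4521 -0.2265  0.1057] [0.021 0.021 0.003]
ell wrist 1717 [ 0.4514 -0.227   0.0767]
mark wrist 0.15 0.17 221 [ 0.4518 -0.1341  0.0192] [ 0.4318 -0.1539  0.1645]
mark wrist 0.17 0.2 1381 [ 0.4529 -0.1344  0.016 ] [ 0.4329 -0.1528  0.17  ]
egg scene 0.055 0.069 103 [ 0.453  -0.2286  0.0262] [ 0.4533 -0.2298  0.062 ] [0.06  0.056 0.014]
egg scene 0.08 0.09 63 [ 0.4537 -0.2272  0.021 ] [ 0.4508 -0.2312  0.085 ] [0.041 0.039 0.01 ]
egg scene 0.09 0.1 82 [ 0.4529 -0.2284  0.0169] [ 0.4513 -0.2313  0.095 ] [0.037 0.036 0.01 ]
egg scene 0.1 0.104 35 [ 0.4534 -0.2281  0.0123] [ 0.4516 -0.2284  0.1019] [0.028 0.027 0.004]
egg scene 0.104 0.108 29 [ 0.4525 -0.2275  0.0076] [ 0.4511 -0.2284  0.1058] [0.021 0.021 0.003]
ell scene 204 [ 0.453  -0.2276  0.0769]
mark scene 0.15 0.17 24 [ 0.4543 -0.1329  0.0193] [ 0.4337 -0.153   0.1657]
mark scene 0.17 0.2 150 [ 0.4505 -0.1371  0.0118] [ 0.4339 -0.1546  0.1702]
egg top 0.055 0.069 32 [ 0.4589 -0.2105  0.045 ] [ 0.4452 -0.2479  0.0618] [0.046 0.022 0.014]
egg top 0.09 0.1 20 [ 0.4574 -0.2137  0.0326] [ 0.4449 -0.2411  0.0945] [0.025 0.012 0.009]
ell top 13 [ 0.4497 -0.2263  0.0781]
```

View pics/w2.png

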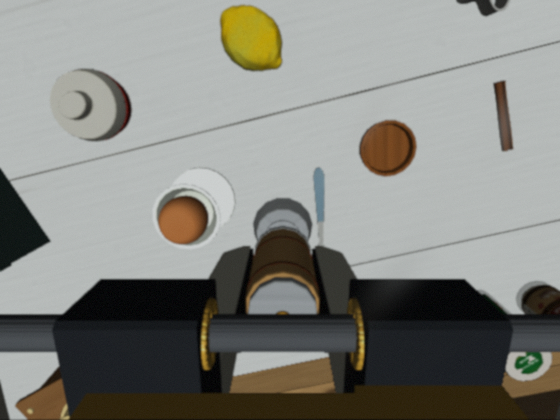

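The egg at pixel (183,220) fits to (0.452, -0.2275). The bell at (282,220) sits level and on the jaw axis, and the empty dish is at (388,148). I'll move over the egg and lower to just above seating.

Emit:
step_arm:
  commands:
    - {"dr": [0, 0, 0], "linear": [0, -3, 0], "claw": 0}
    - {"dr": [0, 0, 0], "linear": [0, -7, 0], "claw": 0}
    - {"dr": [0, 0, 0], "linear": [0, -9.2, 0], "claw": 0}
    - {"dr": [0, 0, 0], "linear": [0, -9.2, 0], "claw": 0}
    - {"dr": [0, 0, 0], "linear": [0, -9.2, 0], "claw": 0}
    - {"dr": [0, 0, 0], "linear": [0, -9.2, 0], "claw": 0}
    - {"dr": [0, 0, 0], "linear": [0, -9.2, -1.5], "claw": 0}
    - {"dr": [0, 0, 0], "linear": [0, -9.2, -3], "claw": 0}
    - {"dr": [0, 0, 0], "linear": [0, -9.2, -4], "claw": 0}
    - {"dr": [0, 0, 0], "linear": [0, -9.2, -4], "claw": 0}
    - {"dr": [0, 0, 0], "linear": [0, -9.2, -4], "claw": 0}
    - {"dr": [0, 0, 0], "linear": [0, -9.2, -4], "claw": 0}

```text
clock: 6.85
eef_pos: [0.4528, -0.2279, 0.2053]
orientation: [0.001, 0.12, 0.993, -0.0]
wrist_force: [-0.1, -0.6, -2.0]
width: 0.0294
grasp_force: 30.0
```

Run:
```python
from m import *
s=arm.state(); print(s['clock'],s['eef_pos'],s['wrist_force'],s['moment'])
ex,ey=s['eef_pos'][:2]
for n in('wrist','scene'):
  c=cam(n);W=pts(c);F=c['frame'].astype(int)
  cv2.imwrite(f'pics/{n}3.png',c['frame'][...,::-1] if n=='wrist' else cv2.resize(c['frame'][180:300,280:420,::-1],(700,600)))
  for nm,k in(('egg/cup',W[...,2]<.1),('bell',(W[...,2]>.118)&(W[...,2]<.15))):
    q=W[k&(W[...,2]>.05)&(np.hypot(W[...,0]-ex,W[...,1]-ey)<.04)]
    if len(q)>8: print(n,nm,len(q),circ(q).round(4))
  q=W[(F[...,0]-F[...,2]>40)&(W[...,2]>.075)&(W[...,2]<.115)&(np.hypot(W[...,0]-ex,W[...,1]-ey)<.03)]
  f=lambda p:(np.sqrt((((q-p)/[.0215,.0215,.0305])**2).sum(1))-1)*.025
  print('ell',len(q),least_squares(f,[.452,-.228,.078],loss='soft_l1',f_scale=.001).x.round(4))
```

```text
6.85 [ 0.45282479 -0.2279077   0.20532644] [-0.11656538 -0.61043886 -1.98969129] [-0.02095906  0.00051174  0.02447224]
wrist egg/cup 2531 [ 0.4581 -0.2291  0.0273]
wrist bell 1598 [ 0.4528 -0.2275  0.0164]
ell 794 [ 0.4511 -0.2275  0.0773]
scene egg/cup 382 [ 0.4566 -0.2241  0.0251]
scene bell 159 [ 0.453  -0.2283  0.0151]
ell 211 [ 0.4534 -0.2274  0.0769]
```

View pics/scene3.png

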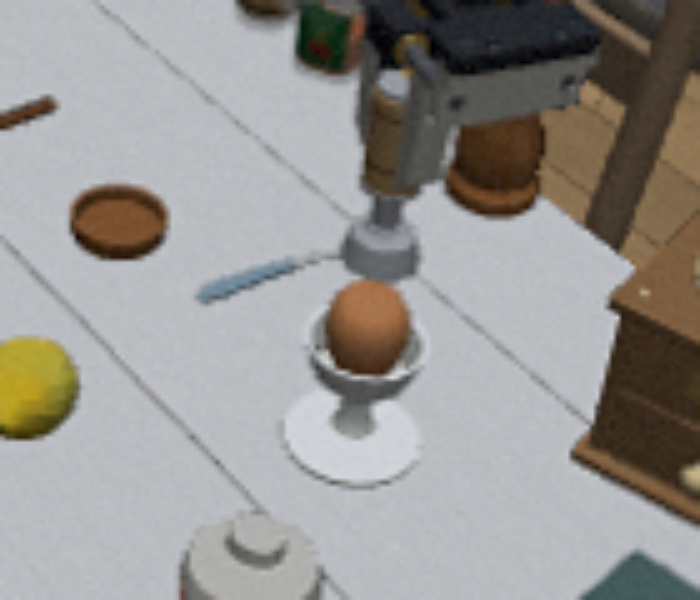

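The bell hangs straight above the egg (bell at (380,250), egg at (370,325) in the crop), within about 1 mm. I'll lower it to just above contact.

Emit:
step_arm:
  commands:
    - {"dr": [0, 0, 0], "linear": [-0.05, 0, -1], "claw": 0}
    - {"dr": [0, 0, 0], "linear": [-0.05, 0, -2], "claw": 0}
    - {"dr": [0, 0, 0], "linear": [-0.05, 0, -2.5], "claw": 0}
    - {"dr": [0, 0, 0], "linear": [-0.05, 0, -2.5], "claw": 0}
    - {"dr": [0, 0, 0], "linear": [-0.05, 0, -2.5], "claw": 0}
    - {"dr": [0, 0, 0], "linear": [-0.05, 0, -2.5], "claw": 0}

```text
clock: 7.7
eef_pos: [0.4522, -0.2278, 0.1801]
orientation: [0.0, 0.12, 0.993, -0.0]
wrist_force: [-0.4, 0.0, -1.9]
width: 0.0294
grasp_force: 30.0
```

Emit:
step_arm:
  commands:
    - {"dr": [0, 0, 0], "linear": [0, 0, -0.1], "claw": 0}
    - {"dr": [0, 0, 0], "linear": [0, 0, -0.2], "claw": 0}
    - {"dr": [0, 0, 0], "linear": [0, 0, -0.2], "claw": 0}
    - {"dr": [0, 0, 0], "linear": [0, 0, -0.2], "claw": 0}

```text
clock: 8.2
eef_pos: [0.452, -0.2277, 0.1776]
orientation: [-0.0, 0.12, 0.993, 0.0]
wrist_force: [0.6, 0.9, -1.3]
width: 0.0295
grasp_force: 30.0
```

Emit:
step_arm:
  commands:
    - {"dr": [0, 0, 0], "linear": [0, 0, -0.1], "claw": 0}
    - {"dr": [0, 0, 0], "linear": [0, 0, -0.2], "claw": 0}
    - {"dr": [0, 0, 0], "linear": [0, 0, -0.2], "claw": 0}
    - {"dr": [0, 0, 0], "linear": [0, 0, -0.2], "claw": 0}

```text
clock: 8.7
eef_pos: [0.452, -0.2277, 0.1757]
orientation: [0.0, 0.12, 0.993, -0.0]
wrist_force: [-0.3, 0.2, -1.5]
width: 0.0297
grasp_force: 30.0
```

Emit:
step_arm:
  commands:
    - {"dr": [0, 0, 0], "linear": [0, 0, -0.1], "claw": 0}
    - {"dr": [0, 0, 0], "linear": [0, 0, -0.1], "claw": 0}
    - {"dr": [0, 0, 0], "linear": [0, 0, -0.1], "claw": 0}

```text
clock: 9.07
eef_pos: [0.4522, -0.2279, 0.175]
orientation: [0.0, 0.12, 0.993, -0.0]
wrist_force: [-0.0, 0.1, 1.5]
width: 0.0295
grasp_force: 30.0
```

Emit:
step_arm:
  commands:
    - {"dr": [0, 0, 0], "linear": [0, 0, -0.1], "claw": 0}
    - {"dr": [0, 0, 0], "linear": [0, 0, -0.1], "claw": 0}
    - {"dr": [0, 0, 0], "linear": [0, 0, -0.1], "claw": 0}

```text
clock: 9.45
eef_pos: [0.4521, -0.2277, 0.1737]
orientation: [0.0, 0.12, 0.993, -0.0]
wrist_force: [0.4, -0.7, 2.8]
width: 0.0291
grasp_force: 30.0
```

Emit:
step_arm:
  commands:
    - {"dr": [0, 0, 0], "linear": [0, 0, -0.1], "claw": 0}
    - {"dr": [0, 0, 0], "linear": [0, 0, -0.1], "claw": 0}
    - {"dr": [0, 0, 0], "linear": [0, 0, -0.1], "claw": 0}

```text
clock: 9.82
eef_pos: [0.452, -0.2277, 0.1726]
orientation: [-0.0, 0.12, 0.993, -0.0]
wrist_force: [-0.4, -1.0, 1.6]
width: 0.03
grasp_force: 30.0
```

Emit:
step_arm:
  commands:
    - {"dr": [0, 0, 0], "linear": [0, 0, -0.1], "claw": 0}
    - {"dr": [0, 0, 0], "linear": [0, 0, -0.1], "claw": 0}
    - {"dr": [0, 0, 0], "linear": [0, 0, -0.1], "claw": 0}

```text
clock: 10.2
eef_pos: [0.452, -0.2276, 0.1716]
orientation: [-0.0, 0.12, 0.993, 0.0]
wrist_force: [0.3, -1.7, 2.5]
width: 0.0294
grasp_force: 30.0
```

Emit:
step_arm:
  commands:
    - {"dr": [0, 0, 0], "linear": [0, 0, -0.1], "claw": 0}
    - {"dr": [0, 0, 0], "linear": [0, 0, -0.1], "claw": 0}
    - {"dr": [0, 0, 0], "linear": [0, 0, -0.1], "claw": 0}

```text
clock: 10.58
eef_pos: [0.452, -0.2276, 0.1707]
orientation: [0.0, 0.12, 0.993, -0.0]
wrist_force: [0.3, -0.9, 2.4]
width: 0.0295
grasp_force: 30.0
```

Emit:
step_arm:
  commands:
    - {"dr": [0, 0, 0], "linear": [0, 0, -0.1], "claw": 0}
    - {"dr": [0, 0, 0], "linear": [0, 0, -0.1], "claw": 0}
    - {"dr": [0, 0, 0], "linear": [0, 0, -0.1], "claw": 0}

```text
clock: 10.95
eef_pos: [0.452, -0.2276, 0.1696]
orientation: [-0.0, 0.12, 0.993, 0.0]
wrist_force: [-0.1, -1.2, 1.9]
width: 0.0295
grasp_force: 30.0
```

Emit:
step_arm:
  commands:
    - {"dr": [0, 0, 0], "linear": [0, 0, -0.1], "claw": 0}
    - {"dr": [0, 0, 0], "linear": [0, 0, -0.1], "claw": 0}
    - {"dr": [0, 0, 0], "linear": [0, 0, -0.1], "claw": 0}

```text
clock: 11.32
eef_pos: [0.452, -0.2277, 0.1687]
orientation: [0.0, 0.12, 0.993, -0.0]
wrist_force: [1.1, -1.1, 2.9]
width: 0.0297
grasp_force: 30.0
```

Emit:
step_arm:
  commands:
    - {"dr": [0, 0, 0], "linear": [0, 0, -0.1], "claw": 0}
    - {"dr": [0, 0, 0], "linear": [0, 0, -0.1], "claw": 0}
    - {"dr": [0, 0, 0], "linear": [0, 0, -0.1], "claw": 0}

```text
clock: 11.7
eef_pos: [0.4524, -0.2281, 0.1683]
orientation: [0.001, 0.12, 0.993, -0.0]
wrist_force: [0.6, -1.4, 6.3]
width: 0.0296
grasp_force: 30.0
```

Emit:
step_arm:
  commands:
    - {"dr": [0, 0, 0], "linear": [0, 0, -0.1], "claw": 0}
    - {"dr": [0, 0, 0], "linear": [0, 0, -0.1], "claw": 0}
    - {"dr": [0, 0, 0], "linear": [0, 0, -0.1], "claw": 0}

```text
clock: 12.08
eef_pos: [0.4521, -0.2277, 0.1668]
orientation: [0.0, 0.12, 0.993, -0.0]
wrist_force: [0.6, -2.2, 3.2]
width: 0.0297
grasp_force: 30.0
```

The push peaked near TCP z 0.168 and is now fading. I'll check the pin.

```bash
cat > pin.py <<'E'
from m import *
s=arm.state(); x,y,z=s['eef_pos']; print(s['clock'],z,s['wrist_force'])
for n in('wrist','scene'):
  c=cam(n);W=pts(c)
  d=np.hypot(W[...,0]-x,W[...,1]-y)
  q=W[(d<.009)&(W[...,2]>z+.015)&(W[...,2]<z+.045)][:,2]-z
  print(n,len(q),np.sort(q)[::-1][:14].round(4))
  if n=='wrist':
    p=cv2.projectPoints(np.array([[x,y,z+.033]]),cv2.Rodrigues(c['R'])[0],c['t'],c['K'],np.array(c['dist']))[0].ravel(); print(p)
    u,v=p.astype(int); cv2.imwrite(f'pics/pin{c["depth"].sum():.0f}.png',cv2.resize(c['frame'][max(v-50,0):v+50,u-60:u+60,::-1],None,fx=4,fy=4))
E
python3 pin.py; ls pics
```

```text
12.075 0.1667968711308329 [ 0.57004542 -2.16653248  3.23421073]
wrist 560 [0.0324 0.0324 0.0321 0.0318 0.0316 0.0315 0.0315 0.0314 0.0314 0.0314
 0.0314 0.0313 0.0313 0.0312]
[281.32747351 325.25088836]
scene 14 [0.0318 0.0317 0.0307 0.0307 0.0304 0.0303 0.0298 0.0291 0.0284 0.0284
 0.0284 0.0269 0.0258 0.025 ]
pin58708.png
scene0.png
scene3.png
top0.png
w1.png
w2.png
wrist3.png
```

Emit:
step_arm:
  commands:
    - {"dr": [0, 0, 0], "linear": [0, 0, -0.05], "claw": 0}
    - {"dr": [0, 0, 0], "linear": [0, 0, -0.05], "claw": 0}
    - {"dr": [0, 0, 0], "linear": [0, 0, -0.05], "claw": 0}

```text
clock: 12.55
eef_pos: [0.4519, -0.2276, 0.166]
orientation: [-0.0, 0.12, 0.993, 0.0]
wrist_force: [1.2, -1.0, 1.8]
width: 0.0297
grasp_force: 30.0
```

```bash
python3 pin.py
```

```text
12.55 0.16602022058820706 [ 1.21142043 -1.01073501  1.82628824]
wrist 569 [0.0328 0.0326 0.0323 0.0322 0.032  0.032  0.0319 0.0319 0.0317 0.0313
 0.0313 0.0312 0.0312 0.0311]
[281.33497964 325.22083967]
scene 13 [0.032  0.0307 0.0306 0.0302 0.0296 0.0293 0.0289 0.0287 0.0285 0.0283
 0.0282 0.0274 0.0242]
```

Emit:
step_arm:
  commands:
    - {"dr": [0, 0, 0], "linear": [0, 0, -0.05], "claw": 0}
    - {"dr": [0, 0, 0], "linear": [0, 0, -0.05], "claw": 0}
    - {"dr": [0, 0, 0], "linear": [0, 0, -0.05], "claw": 0}

```text
clock: 13.02
eef_pos: [0.452, -0.2277, 0.1657]
orientation: [0.0, 0.12, 0.993, -0.0]
wrist_force: [0.2, -1.0, 3.6]
width: 0.0297
grasp_force: 30.0
```

```bash
python3 pin.py; ls -t pics/pin*; cd pics; f=$(ls -t pin*|head -1); g=$(ls -tr pin*|head -1); python3 -c "
import cv2,sys
cv2.imwrite('cmp1.png',cv2.hconcat([cv2.resize(cv2.imread(p),(390,325)) for p in('$g','$f')]))"
```

```text
13.025 0.16565382766251535 [ 0.16357136 -0.96508226  3.58719491]
wrist 575 [0.0325 0.0323 0.0322 0.032  0.0318 0.0317 0.0316 0.0316 0.0316 0.0316
 0.0315 0.0314 0.0314 0.0314]
[281.31245063 325.21914245]
scene 12 [0.0326 0.0316 0.0313 0.0306 0.0299 0.0299 0.0292 0.0291 0.0284 0.0283
 0.0283 0.0273]
pics/pin58454.png
pics/pin58508.png
pics/pin58708.png
```

View pics/cmp1.png

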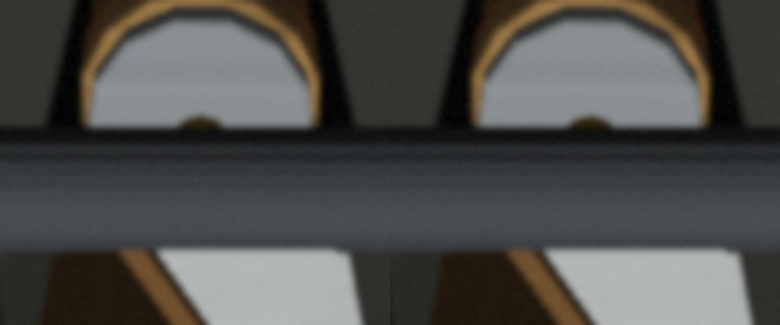

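The pin root at (200,120) and (590,120) is half hidden by the gripper bar, so the wrist view can't settle it. I'll look from the scene camera.

Run:
```python
from m import *
s=arm.state(); x,y,z=s['eef_pos']
ims=[]
a=np.load('scene.npz')
c=cam('scene')
for d,P in((a,[.443,-.015,.082+.033]),(c,[x,y,z-.003+.033])):
  F=d['frame'];p=cv2.projectPoints(np.array([P]),cv2.Rodrigues(d['R'])[0],d['t'],d['K'],np.array(d['dist']))[0].ravel(); print(p)
  u,v=p.round().astype(int); ims.append(cv2.resize(F[v-15:v+15,u-18:u+18,::-1],(396,330),interpolation=cv2.INTER_CUBIC))
ims.append(None); ims.pop()
cv2.imwrite('pics/cmp2.png',cv2.hconcat(ims))
for i in range(6):
  s=arm.state(); cam('wrist'); print(s['clock'],s['wrist_force'][2],s['eef_pos'][2])
t=cam('top');W=pts(t);d=np.hypot(W[...,0]-x,W[...,1]-y);print('top',(d<.012).sum(),np.nanmax(W[d<.012][:,2]) if (d<.012).any() else '')
```

```text
[304.44865459 194.42017262]
[358.79402009 208.86847848]
13.175 3.2205783950466116 0.16565888262296646
13.225 3.1699591613574274 0.16564899936961588
13.275 2.689968726596006 0.1656380564170038
13.325 3.420342984250116 0.1656291078426101
13.375 1.7740614206468535 0.16564360196547145
13.425 3.140926429259353 0.16565936883392077
top 184 0.5690055413963248
```

View pics/cmp2.png

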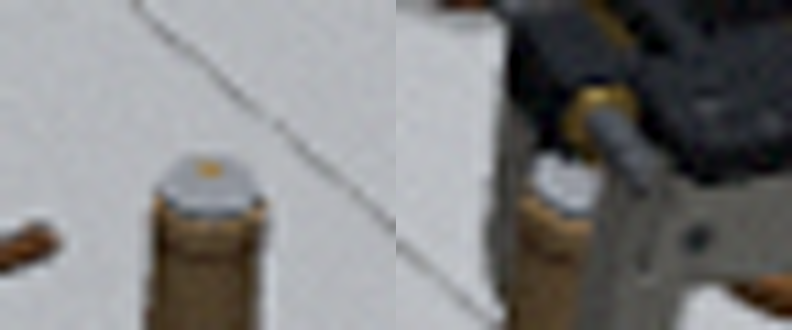

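The pin's tip is hidden behind the gripper bar here too. A mechanical check will do: I'll ease off and re-press to the height of the earlier peak. A tripped marker shows no 8 N hump there.

Emit:
step_arm:
  commands:
    - {"dr": [0, 0, 0], "linear": [0, 0, 0.3], "claw": 0}
    - {"dr": [0, 0, 0], "linear": [0, 0, 0.6], "claw": 0}
    - {"dr": [0, 0, 0], "linear": [0, 0, 0.45], "claw": 0}
    - {"dr": [0, 0, 0], "linear": [0, 0, 0.27], "claw": 0}
    - {"dr": [0, 0, 0], "linear": [0, 0, 0.27], "claw": 0}
    - {"dr": [0, 0, 0], "linear": [0, 0, 0.27], "claw": 0}

```text
clock: 14.28
eef_pos: [0.4519, -0.2276, 0.1682]
orientation: [-0.0, 0.12, 0.993, 0.0]
wrist_force: [0.5, 0.1, 1.5]
width: 0.0298
grasp_force: 30.0
```

```bash
cat > f.py <<'E'
from h import *
r=[]
for i in range(6):
  cam('wrist'); s=arm.state(); r.append([s['wrist_force'][2],s['eef_pos'][2]])
print(s['clock'],np.mean(r,0),np.std(r,0))
E
python3 f.py
```

```text
14.575 [2.22318734 0.16833578] [2.06666736e-01 3.55354028e-05]
```

Emit:
step_arm:
  commands:
    - {"dr": [0, 0, 0], "linear": [0, 0, -0.07], "claw": 0}
    - {"dr": [0, 0, 0], "linear": [0, 0, -0.07], "claw": 0}
    - {"dr": [0, 0, 0], "linear": [0, 0, -0.07], "claw": 0}

```text
clock: 14.95
eef_pos: [0.452, -0.2277, 0.1676]
orientation: [-0.0, 0.12, 0.993, -0.0]
wrist_force: [0.7, -0.2, 2.4]
width: 0.0295
grasp_force: 30.0
```

```bash
python3 f.py
```

```text
15.25 [2.51773197 0.16766014] [5.51208508e-01 1.59928266e-05]
```

There is no hump (about 4.2 N of push), so it has tripped. Now lift away and measure the empty dish.

Emit:
step_arm:
  commands:
    - {"dr": [0, 0, 0], "linear": [0, 0, 0.5], "claw": 0}
    - {"dr": [0, 0, 0], "linear": [0, 0, 1.2], "claw": 0}
    - {"dr": [0, 0, 0], "linear": [0, 0, 2.2], "claw": 0}
    - {"dr": [0, 0, 0], "linear": [0, 0, 4], "claw": 0}
    - {"dr": [0, 0, 0], "linear": [0, 0, 7.7], "claw": 0}
    - {"dr": [0, 0, 0], "linear": [-0.3, 4, 7.7], "claw": 0}
    - {"dr": [0, 0, 0], "linear": [-0.8, 9, 7.7], "claw": 0}
    - {"dr": [0, 0, 0], "linear": [-0.8, 11, 7.7], "claw": 0}
    - {"dr": [0, 0, 0], "linear": [-0.8, 11, 7.7], "claw": 0}
    - {"dr": [0, 0, 0], "linear": [-0.8, 11, 7.7], "claw": 0}

```text
clock: 16.5
eef_pos: [0.4442, -0.1182, 0.2453]
orientation: [0.0, 0.12, 0.993, -0.0]
wrist_force: [-0.1, -0.0, -2.1]
width: 0.029
grasp_force: 30.0
```

Run:
```python
from m import *
s=arm.state(); x,y,z=s['eef_pos']; print(s['clock'],s['eef_pos'],s['wrist_force'],s['moment'])
for n in('wrist','scene'):
  c=cam(n);W=pts(c);F=c['frame'].astype(int)
  if n=='wrist': cv2.imwrite('pics/w4.png',c['frame'][...,::-1])
  k=(np.hypot(W[...,0]-.443,W[...,1]+.015)<.04)&(W[...,2]<.03)&(F[...,0]-F[...,2]>25)
  m=k.astype(np.uint8); ct=max(cv2.findContours(m,0,1)[0],key=cv2.contourArea)[:,0]
  R=c['R'];C=-R.T@c['t']
  p=cv2.undistortPoints(ct.reshape(-1,1,2).astype(float),c['K'],np.array(c['dist']))[:,0]
  d=np.c_[p,np.ones(len(p))]@R; 
  P=C+d*((.012-C[2])/d[:,2])[:,None]; print(n,'dish',circ(P).round(4))
  q=W[k&(W[...,2]>.0105)]; print('rim',len(q),circ(q).round(4))
  d=np.hypot(W[...,0]-x,W[...,1]-y)
  q=W[(d<.03)&(W[...,2]>z-.1)&(W[...,2]<z-.04)]; print('bell minz rel',np.percentile(q[:,2]-z,1).round(4), circ(q[q[:,2]<z-.065]).round(4))
  q=W[(np.hypot(W[...,0]-.452,W[...,1]+.228)<.025)&(W[...,2]>.076)&(W[...,2]<.13)]; print('eggtop',len(q),q[:,2].max(),circ(q[q[:,2]>.1]).round(4))
```

```text
16.5 [ 0.44415349 -0.11822049  0.24528991] [-0.09434802 -0.02150859 -2.05289149] [0.02687779 0.02638789 0.03096317]
wrist dish [ 0.4433 -0.0169  0.029 ]
rim 655 [ 0.4427 -0.0176  0.0272]
bell minz rel -0.0788 [ 0.4436 -0.1177  0.0182]
eggtop 1869 0.10710098889187504 [ 0.451  -0.2263  0.0099]
scene dish [ 0.4434 -0.0179  0.0318]
rim 82 [ 0.444  -0.0177  0.0272]
bell minz rel -0.0797 [ 0.4453 -0.1174  0.0178]
eggtop 229 0.10839736257416933 [ 0.4512 -0.228   0.0097]
```

View pics/w4.png

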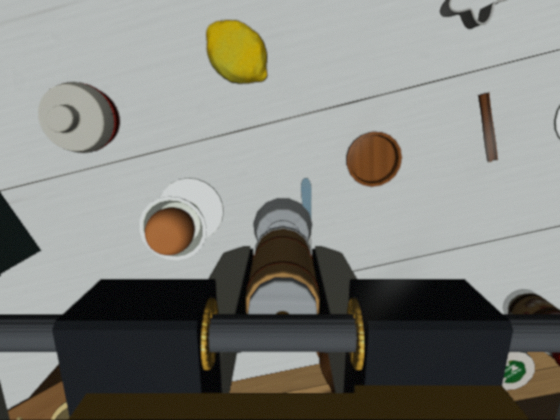

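The egg sits unmoved in its cup at (170,230), and the dish at (373,158) has its centre at (0.443, -0.017). Moving over it and lowering.

Emit:
step_arm:
  commands:
    - {"dr": [0, 0, 0], "linear": [-0.1, 4, 0], "claw": 0}
    - {"dr": [0, 0, 0], "linear": [-0.1, 8, 0], "claw": 0}
    - {"dr": [0, 0, 0], "linear": [-0.1, 10.1, 0], "claw": 0}
    - {"dr": [0, 0, 0], "linear": [-0.1, 10.1, -3], "claw": 0}
    - {"dr": [0, 0, 0], "linear": [-0.1, 10.1, -7], "claw": 0}
    - {"dr": [0, 0, 0], "linear": [-0.1, 10.1, -11], "claw": 0}
    - {"dr": [0, 0, 0], "linear": [-0.1, 10.1, -13], "claw": 0}
    - {"dr": [0, 0, 0], "linear": [-0.1, 10.1, -13.5], "claw": 0}
    - {"dr": [0, 0, 0], "linear": [-0.1, 10.1, -13.5], "claw": 0}
    - {"dr": [0, 0, 0], "linear": [-0.1, 10.1, -14.5], "claw": 0}
    - {"dr": [0, 0, 0], "linear": [-0.1, 10.1, -15.4], "claw": 0}
    - {"dr": [0, 0, 0], "linear": [-0.1, 10.1, -15.8], "claw": 0}
    - {"dr": [0, 0, 0], "linear": [-0.1, 10.1, -16], "claw": 0}
    - {"dr": [0, 0, 0], "linear": [-0.1, 10.1, -16], "claw": 0}
    - {"dr": [0, 0, 0], "linear": [-0.1, 10.1, -16], "claw": 0}

```text
clock: 18.48
eef_pos: [0.4432, -0.0167, 0.0849]
orientation: [0.0, 0.12, 0.993, 0.0]
wrist_force: [0.7, -0.3, -1.1]
width: 0.0295
grasp_force: 30.0
```

Just touching the floor. Release and rise.

Emit:
step_arm:
  commands:
    - {"dr": [0, 0, 0], "linear": [0, 0, 0], "claw": 0.4}
    - {"dr": [0, 0, 0], "linear": [0, 0, 0], "claw": 0.6}
    - {"dr": [0, 0, 0], "linear": [0, 0, 0], "claw": 1}
    - {"dr": [0, 0, 0], "linear": [0, 0, 0], "claw": 1}
    - {"dr": [0, 0, 0], "linear": [0, 0, 0], "claw": 1}
    - {"dr": [0, 0, 0], "linear": [0, 0, 2], "claw": 1}
    - {"dr": [0, 0, 0], "linear": [0, 0, 5], "claw": 1}
    - {"dr": [0, 0, 0], "linear": [0, 0, 10], "claw": 1}
    - {"dr": [0, 0, 0], "linear": [0, 0, 15], "claw": 1}
    - {"dr": [0, 0, 0], "linear": [0, 0, 18], "claw": 1}
    - {"dr": [0, 0, 0], "linear": [0, 0, 18], "claw": 1}
    - {"dr": [0, 0, 0], "linear": [0, 0, 18], "claw": 1}

```text
clock: 19.98
eef_pos: [0.4426, -0.0166, 0.2635]
orientation: [-0.001, 0.12, 0.993, 0.0]
wrist_force: [0.5, 1.0, -0.3]
width: 0.0932
grasp_force: 0.0
```

Run:
```python
from m import *
s=arm.state(); print(s['clock'],s['eef_pos'])
a=np.load('scene.npz'); c=cam('scene'); w=cam('wrist')
ims=[cv2.resize(F['frame'][170:240,270:340,::-1],(390,390),interpolation=cv2.INTER_CUBIC) for F in(a,c)]
cv2.imwrite('pics/cmp3.png',cv2.hconcat(ims))
for n,d in(('init',a),('scene',c),('wrist',w)):
  W=pts(d);k=np.hypot(W[...,0]-.443,W[...,1]+.017)
  for lo,hi in((.05,.08),(.08,.102),(.117,.125)):
    q=W[(k<.03)&(W[...,2]>lo)&(W[...,2]<hi)]
    if len(q)>4: print(n,lo,len(q),circ(q).round(4),q[:,2].max().round(4))
```

```text
19.975 [ 0.44259642 -0.01659487  0.26354194]
init 0.05 87 [ 0.4448 -0.0143  0.0147] 0.0796
init 0.08 59 [ 0.4447 -0.0138  0.0147] 0.1017
scene 0.05 90 [ 0.4453 -0.0149  0.0149] 0.0796
scene 0.08 60 [ 0.4452 -0.0153  0.0146] 0.1012
scene 0.117 8 [ 0.4386 -0.0222  0.0073] 0.1226
wrist 0.05 158 [ 0.443  -0.0162  0.0149] 0.0799
wrist 0.08 129 [ 0.4431 -0.0162  0.015 ] 0.102
wrist 0.117 54 [ 0.4425 -0.0161  0.0024] 0.1215
```

View pics/cmp3.png

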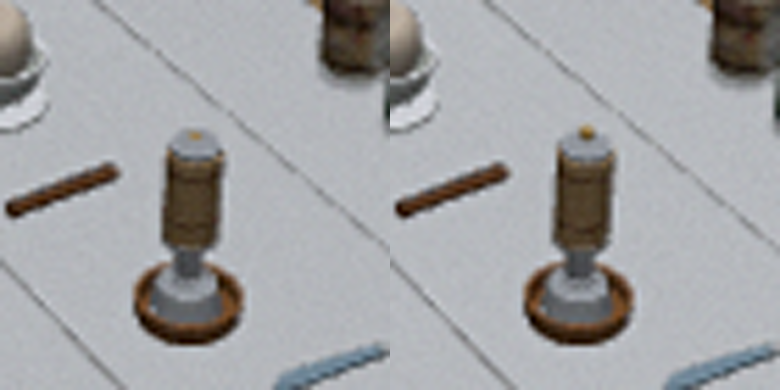

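The right half shows the pin standing out at (587,130), where the left half (before) has it flush, and the marker upright in its dish at (580,310). Depth puts the pin's tip at z of about 0.121, as it should be when popped out.

```bash
python3 -c "
from plant import arm
print(arm.job_done())"
```

```text
the job is handed in; nothing more can be done
None
```

The egg in the tall cup is marked: the spring tripped and the pin popped out. The marker is back upright in its dish with the egg still in its cup, and I handed the job in at about 20 s.

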